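# Check a bayonet lid and hold it half closed on the closure tester

## Robot

A 6-joint arm with a two-finger parallel gripper is mounted at the origin on the work surface. World frame = base frame: x ahead of the robot, y to its left, z up, the work surface at z = 0. Lengths are in mm, angles in rad, forces in N, time in s.
With the tool pointing down it reaches from about 250 to 775 mm from the base axis. Payload 4 kg.
Tool frame: the origin (TCP) lies on the mounting face of the last link; the fingertips stand 199 mm ahead of it and the grasp point (between the pads) lies 180 mm ahead of it; z points along the fingers, y is the direction in which the jaws open and shut (so a half turn about z gives the same grasp; the last joint's range is limited). The gripper opens to 94 mm and grips with 3 to 60 N. Pads are 16 mm wide; open, the fingers measure 119 mm over their backs; the gripper's body (75 mm by 177 mm) begins 78 mm behind the grasp point.
Start: joints at [1.074, 0.087, 1.371, -0, 1.684, -0.103], TCP at [211.038, 507.901, 404.706] pointing down, gripper open.
Joint ranges: [-3.1, 3.1], [-0.76, 2.03], [0.27, 2.55], [-1.08, 4.22], [0.17, 2.65], [-2.57, 2.57]. Speed limits (rad/s): [2.79, 2.79, 3.14, 3.14, 3.14, 3.14].

## Interface

Orientations are given as a unit quaternion [x, y, z, w].
In Python, from plant import ctrl gives the robot as it stands. Calls block until the motion is done:
- ctrl.move_to(position, orientation): joint-space move of the TCP to a pose.
- ctrl.move_l(position, rot=None, velocity=150): straight line of the TCP; rot=None keeps the orientation; velocity is the mean speed in mm/s.
- ctrl.move_joints(angles): joint-space move.
- ctrl.move_gripper(opening, effort=None): opening from 0.0 (shut) to 1.0 (fully open); effort is the grip in N (None keeps the last); returns when the fingers have stopped.
- ctrl.sleep(seconds).
- ctrl.ik(position, orientation): joint angles nearest the present ones, or None.
- ctrl.state(): the state.
- ctrl.read_camera(name): name is "scene" or "top"; returns a dict with "pixels" (480x640x3 uint8, red, green, blue), "intrinsics" (3x3 intrinsics, pixels), "k1" (the pictures are not rectified: a ray, as slopes to the right and down, at radius r is drawn at 1 + k1 r^2 times it, then the intrinsics apply), "eye" and "rotation" of the camera in the world. Camera axes: x right, y down, z forward; pixel columns grow to the right and rows downward; lengths in mm; the calibration is good to about 2 mm. A picture is of the moment at which its call begins. There is no depth.
A pose or a line that the arm cannot do raises ctrl.MotionError and nothing moves.
- ctrl.close_job(): hands the job in, once; it reports no verdict.
The state is a dict: "time_s": time; "joint_positions": joint angles; "joint_velocities": joint speeds; "tau": joint torques, N m; "eef_pos": TCP position; "eef_rot": TCP orientation; "contact_force": force on the tool from outside, world axes, zero at the start; "torque": the same for the moment, N m; "opening": opening from 0.0 (shut) to 1.0 (fully open).
Only numpy, scipy, OpenCV 4.12 (cv2) and the standard library are available. Lean on these libraries where they do the work, as an engineer would, in place of code of your own. Each camera call takes 0.05 s, during which the arm holds its last target. There are 200 camera calls.

## Task

Pick up the bayonet lid (the one with the upright grip bar) and show it to the inspection camera, upright, level with the lens and about ten centimetres in front of it: hold it still for a second with the bar pointing at the lens, then turn it a quarter turn and hold it still for a second with the bar across the view. Then set the lid fully home in the canister on the tester, lugs down through the two notches, and twist it clockwise until the bar points at the halfway ribs on the rim, never so far that the lock spring is pushed. Finish still gripping the lid there, half turned and flat on the rim, and leave everything else on the desk where it is.

Things in the scene. Friction and masses are not known exactly. Their poses are not given: they have to be found in the camera images.
- lid: the bayonet lid, grey plastic, 90 to 140 g, 56 mm tall; origin at the centre of its underside, z up. From there up: plug 48 mm in diameter; disc 76 mm in diameter from 16 to 22 mm; upright grip bar from 22 to 56 mm, 70 mm long along x, 14 mm thick along y. Two lugs (12 mm wide, 0 to 6 mm high) stick out of the plug along +x and -x, 68 mm tip to tip. Stands on the desk plug down
- lid_centre (a point): centre of the bayonet lid, 28 mm above its underside, 6 mm above the top of its disc, 28 mm below the top of its grip bar; x along grip bar and lugs (a half turn makes no difference), z up
- lens (a point): centre of the inspection camera's front glass, 95 mm above the desk; it looks along this frame's -x, y level, z up. The camera is fixed: a grey block with a black lens barrel 44 mm in diameter on a stand, its top 125 mm above the desk, reaching 45 mm to each side and 105 mm behind the glass
- mouth (a point): centre of the mouth of the white canister (104 mm in diameter) clamped on the grey tester, on its flat rim 120 mm above the desk; x along the two entry notches, z up, fixed. A 56 mm hole in a 7 mm flange; notches 20 mm wide reach 38 mm from the axis along +x and -x. Home, the lid's disc lies on the rim, lid_centre 12 mm above this point, lugs below the flange with 3 mm play
- halfway (a point): same point as mouth, but x points along the two halfway ribs (4 mm wide, 4 mm high, on opposite sides of the white rim, 44 to 51 mm from the axis, clear of the lid's disc), 45 degrees clockwise seen from above from the notches. From the notches the lid turns clockwise only; its lug meets the lock spring after 60 to 70 degrees
- tester: grey closure tester, fixed, under the canister: base 170 by 150 mm, 35 mm high, with four rubber posts 75 mm high touching the canister; origin under the canister's axis on the desk, axes as mouth's
- click (a joint): spring lock in the side of the canister: how far the lid's lug has pushed its steel nose outwards (m); 0 while free, up to about 0.003 as the lug passes and it clicks
- plain_lid: bystander: plain grey screw lid, 84 mm in diameter and 18 mm tall, with a round knob 28 mm in diameter on top (34 mm tall in all), no lugs, no bar; origin at the centre of its underside. The two lids may have changed places
- stapler: bystander: stapler, 125 mm long (its x), 34 mm wide, 48 mm tall; origin under its centre
- cream_jar: bystander: closed white jar, 56 mm in diameter, 50 mm tall; origin at its underside
- lotion: bystander: white bottle, 48 mm in diameter, 140 mm tall; origin at its underside
- serum: bystander: small amber bottle, 36 mm in diameter, 90 mm tall; origin at its underside
Not all that is in view belongs to the job. What is shaped like the lid but orange is not meant.

How it is judged (in metres and radians):
On the way, in this order (a step that is already met when the one before it is completed fails the run):
1. the lid is held upright and still in front of the lens, grip bar pointing at the lens (contact force between the fingers and lid above 1.5 N and x of lid_centre in the frame of lens between -0.15 and -0.06 m and y of lid_centre in the frame of lens between -0.03 and 0.03 m and z of lid_centre in the frame of lens between -0.03 and 0.03 m and angle between lid_centre's own z axis and vertical below 0.2 rad and angular speed of lid below 0.3 rad/s and angle between the x axis of lid_centre and the x axis of lens, either way round below 0.2 rad), for 0.4 s.
2. turned a quarter turn, the lid is held upright and still in front of the lens, grip bar across the view (contact force between the fingers and lid above 1.5 N and x of lid_centre in the frame of lens between -0.15 and -0.06 m and y of lid_centre in the frame of lens between -0.03 and 0.03 m and z of lid_centre in the frame of lens between -0.03 and 0.03 m and angle between lid_centre's own z axis and vertical below 0.2 rad and angular speed of lid below 0.3 rad/s and angle between the x axis of lid_centre and the y axis of lens, either way round below 0.2 rad), for 0.4 s.
3. the lid sits home in the mouth, lugs through the notches, not yet turned (horizontal distance between lid_centre and mouth below 0.005 m and z of lid_centre in the frame of mouth between 0.008 and 0.0148 m and angle between lid_centre's own z axis and vertical below 0.08 rad and angle between the x axis of lid_centre and the x axis of mouth, either way round below 0.22 rad), for 0.1 s.
At the end, for the whole second after the job is handed in: the lid sits in the mouth, flat on the rim (its centre 12 mm above the rim's, +2.8/-4 mm, within 5 mm sideways and 0.08 rad of level), its grip bar within 0.15 rad of the halfway ribs, the lock spring not pushed (under 1 mm), at rest, and the fingers still grip it with at least 1.5 N (horizontal distance between lid_centre and mouth below 0.005 m and z of lid_centre in the frame of mouth between 0.008 and 0.0148 m and angle between lid_centre's own z axis and vertical below 0.08 rad and angle between the x axis of lid_centre and the x axis of halfway, either way round below 0.15 rad and value of joint click below 0.001 m and contact force between the fingers and lid above 1.5 N and linear speed of lid below 0.02 m/s and angular speed of lid below 0.1 rad/s); the arm keeps its last pose, push and grip.
It fails at once if the lock spring is pushed by more than 1.5 mm (value of joint click above 0.0015 m).
It fails at once if a bystander is moved by more than 30 mm or is tipped over (distance of any of plain_lid, stapler, cream_jar, lotion, serum from where it was at the start of the episode above 0.03 m or angle between any of plain_lid, stapler, cream_jar, lotion, serum's own z axis and vertical above 0.5 rad).
It also fails if it takes over 58 s, if anything falls off the work surface, if the arm or the gripper's body presses on something with over 40 N, if the wrist force passes 120 N, or if a joint passes its speed limit or range.

## Working session

There is one attempt and no reset: what is moved stays moved. The work goes in short steps, each a Python script; the robot and the scene stay as the last script left them, time stands still between calls to the robot, and variables do not carry over. Pictures are saved under pics/ and viewed, about 8 in all and at most 12, crops included, and the job is handed in when it is done.

```bash
ls; mkdir -p pics; python3 - <<'E'
from plant import ctrl
import cv2
for n in("scene","top"):
    c=ctrl.read_camera(n); cv2.imwrite(f"pics/{n}0.png",c["pixels"][:,:,::-1])
    print(n,c["intrinsics"],c["k1"],c["eye"],c["rotation"])
print(ctrl.state())
E
```

```text
pics
scene [[531.42363173   0.         316.66887824]
 [  0.         531.42363173 242.04839762]
 [  0.           0.           1.        ]] -0.15034663539597212 [1130.50380469   18.93051658  916.41044914] [ 0.66112605  0.69156165 -0.2067325  -0.20473522]
top [[451.54471058   0.         315.04242562]
 [  0.         451.54471058 230.95276648]
 [  0.           0.           1.        ]] 0.0111764155487843 [405.68288273   5.19380108 904.74071404] [-0.68740368  0.71921805 -0.07171452  0.0711239 ]
{'time_s': 0.1, 'joint_positions': array([ 1.07389638e+00,  8.78871351e-02,  1.37209800e+00, -1.19480428e-05,
        1.68354881e+00, -1.03060264e-01]), 'joint_velocities': array([ 4.48900224e-05, -1.12115569e-03, -4.87659787e-03, -1.53217427e-04,
        5.27621004e-04,  2.12588035e-04]), 'tau': array([ 1.25537477e-03, -3.41254771e+01, -3.03300405e+01,  7.18740234e-02,
        3.05135746e-02, -9.49340847e-05]), 'eef_pos': array([210.99670435, 507.81742923, 403.6201127 ]), 'eef_rot': array([ 1.95650194e-01,  9.80673268e-01, -9.29052137e-04, -2.81155001e-04]), 'contact_force': array([ 0.63914204,  0.1767051 , -0.33541902]), 'torque': array([-0.00265985, -0.00157559, -0.01717425]), 'opening': 0.9996353674920777}
```

View pics/scene0.png

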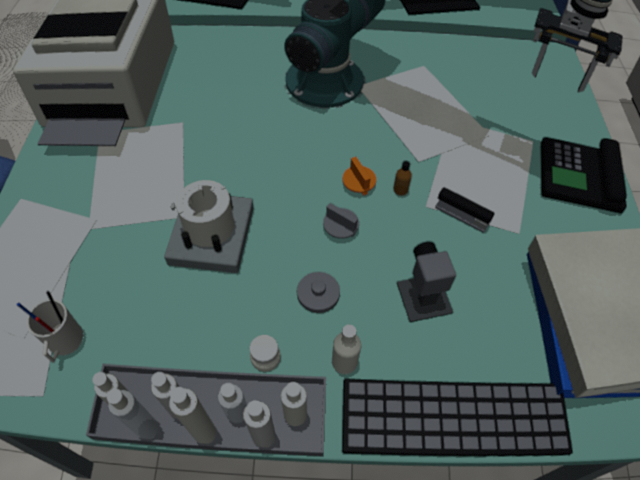

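View pics/top0.png

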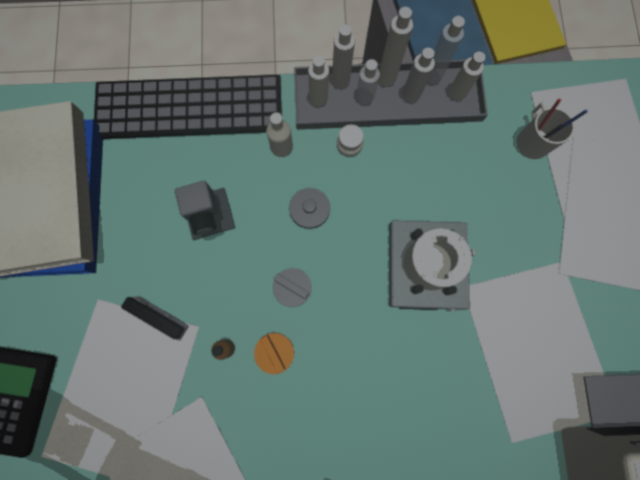

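The scene view shows the bar lid at (340,222), the plain lid at (318,291), the inspection camera at (428,275) with its lens toward the robot, and the canister at (207,212). In the top view these are at (292,288), (310,208), (197,205) and (441,258). Next I'll look at enlarged crops.

```bash
cat > h.py <<'E'
import numpy as np, cv2
from scipy.spatial.transform import Rotation as R
class Cam:
    def __init__(s,c):
        s.K=np.array(c["intrinsics"]);s.d=np.array([c["k1"],0,0,0.]);s.eye=np.array(c["eye"]);s.M=R.from_quat(c["rotation"]).as_matrix();s.im=c["pixels"]
    def ray(s,uv):
        p=cv2.undistortPoints(np.array(uv,float).reshape(-1,1,2),s.K,s.d).reshape(-1,2)
        return np.c_[p,np.ones(len(p))]@s.M.T
    def plane(s,uv,z):
        r=s.ray(uv); return s.eye+r*((z-s.eye[2])/r[:,2:])
    def proj(s,P):
        P=np.array(P,float).reshape(-1,3); q=(P-s.eye)@s.M
        return cv2.projectPoints(q.reshape(-1,1,3),np.zeros(3),np.zeros(3),s.K,s.d)[0].reshape(-1,2)
def both():
    from plant import ctrl
    return Cam(ctrl.read_camera("scene")),Cam(ctrl.read_camera("top"))
def tri(a,ua,b,ub):
    ra,rb=a.ray([ua])[0],b.ray([ub])[0]
    t=np.linalg.lstsq(np.c_[ra,-rb],b.eye-a.eye,rcond=None)[0]
    p,q=a.eye+ra*t[0],b.eye+rb*t[1]
    return (p+q)/2,np.linalg.norm(p-q)
def tile(im,c,half,size,g=2.0):
    x,y=c; t=im[y-half:y+half,x-half:x+half,::-1]
    t=(255*(t/255.)**(1/g)).astype(np.uint8)
    return cv2.resize(t,(size,size),interpolation=cv2.INTER_CUBIC)
E
python3 - <<'E'
from h import *
s,t=both()
a=[tile(s.im,c,h,266) for c,h in(((340,222),24),((207,215),44),((428,275),44))]
b=[tile(t.im,c,h,266) for c,h in(((292,288),24),((438,260),44),((205,210),44))]
cv2.imwrite("pics/m1.png",np.vstack([np.hstack(a),np.hstack(b)]))
for n,u,v,z in(("lid",(340,222),(292,288),22),("plain",(318,291),(310,208),18),("mouth",(207,200),(441,258),120),("camtop",(433,268),(195,198),125)):
    print(n,s.plane([u],z)[0],t.plane([v],z)[0],tri(s,u,t,v))
E
```

```text
lid [478.75656265  48.92269938  22.        ] [475.59795866  50.20529692  22.        ] (array([475.91457277,  49.72628861,  18.15302004]), np.float64(1.3489003837723126))
plain [641.47412527   9.76529402  18.        ] [635.42520986   8.40462319  18.        ] (array([637.37185289,   9.06009408,  10.44427023]), np.float64(1.2564144690472503))
mouth [ 510.28889411 -209.54589843  120.        ] [ 508.32898279 -217.04042423  120.        ] (array([ 508.38066642, -213.71838396,  118.51455215]), np.float64(7.202242261010636))
camtop [645.11233371 210.47255154 125.        ] [635.54200742 212.85489512 125.        ] (array([638.5331263 , 214.29151844, 114.64614636]), np.float64(2.553594608186872))
```

View pics/m1.png

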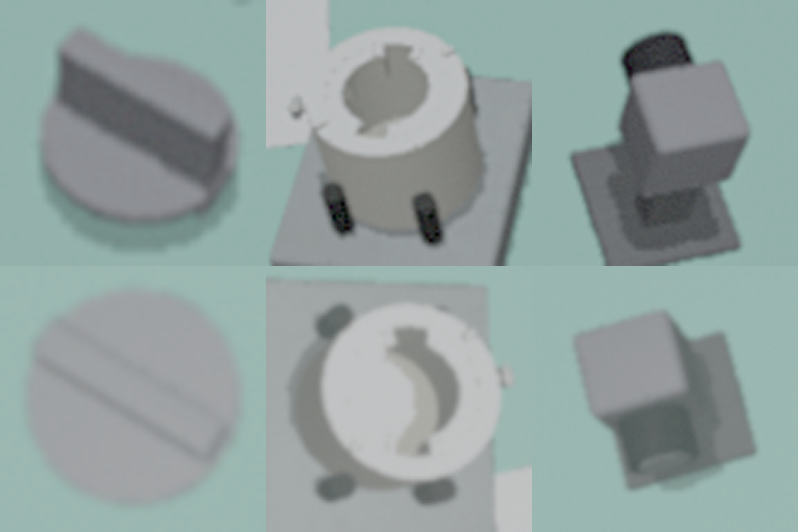

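Crops: the lid's bar runs from upper left to lower right in both views. The notches sit at about the top and bottom of the hole, and the lens barrel points toward the robot, slightly right. I'll now measure from contours and corners.

```bash
python3 - <<'E'
from h import *
from scipy.optimize import least_squares
s,t=both()
def px(c,half,i,j,p): # tile coords -> pixel
    return np.array([(np.array(q)-[266*i,266*j]+.5)*2*half/266-.5+np.array(c)-half for q in p])
def ang(a,b): d=b-a; return np.degrees(np.arctan2(d[1],d[0])),np.hypot(*d[:2])
S=px((340,222),24,0,0,[(80,30),(60,48),(232,120),(212,138)])
T=px((292,288),24,0,1,[(60,318),(36,358),(232,418),(208,458)])
for n,c,p in(("S",s,S),("T",t,T)):
    P=c.plane(p,56); print("bar",n,P.mean(0).round(1),ang(P[0],P[2]),ang(P[1],P[3]))
# disc: grey contour top view
def circ(P,r=None):
    f=least_squares(lambda v:np.hypot(P[:,0]-v[0],P[:,1]-v[1])-v[2],[*P[:,:2].mean(0),40],loss="soft_l1").x; return f
def contour(c,ctr,half,m):
    w=np.zeros(m.shape,np.uint8); x,y=ctr; w[y-half:y+half,x-half:x+half]=255
    m=(m.astype(np.uint8)*255)&w
    cs=cv2.findContours(m,cv2.RETR_EXTERNAL,cv2.CHAIN_APPROX_NONE)[0]
    return max(cs,key=cv2.contourArea).reshape(-1,2)
sat=lambda c:cv2.cvtColor(c.im,cv2.COLOR_RGB2HSV)[...,1]
print("disc T",circ(t.plane(contour(t,(292,288),30,sat(t)<45),22)))
for n,c,ctr in(("S",s,(207,208)),("T",t,(441,258))):
    g=c.im.min(2); vals=g[ctr[1]-30:ctr[1]+30,ctr[0]-30:ctr[0]+30]
    th=np.percentile(vals,99)*0.82
    k=contour(c,ctr,42,g>th); P=c.plane(cv2.convexHull(k).reshape(-1,2),120)
    print("rim",n,th,len(k),circ(P).round(1), cv2.boundingRect(k))
N=px((207,215),44,1,0,[(398,47),(373,131),(450,52),(320,127)])
M=px((438,260),44,1,1,[(410,335),(418,450),(472,332),(350,449)])
for n,c,p in(("S",s,N),("T",t,M)):
    P=c.plane(p,120);print("notch",n,P.round(1)[:,:2].tolist(),ang(P[1],P[0]),"rib",ang(P[3],P[2]))
B=px((428,275),44,2,0,[(632,77),(722,62),(748,132),(657,153)])
C=px((205,210),44,2,1,[(610,415),(575,337),(668,312),(690,395)])
for n,c,p in(("S",s,B),("T",t,C)):
    P=c.plane(p,125);print("block",n,P.round(1)[:,:2].tolist(),P.mean(0).round(1))
print("glassT",t.plane(px((205,210),44,2,1,[(667,464)]),95))
E
```

```text
bar S [479.9  51.   56. ] (np.float64(55.56891784625769), np.float64(68.23173950670493)) (np.float64(55.75701588974577), np.float64(67.94412673389003))
bar T [477.5  48.9  56. ] (np.float64(-122.55823105527413), np.float64(67.5816376240497)) (np.float64(-122.44832711523566), np.float64(67.36617041924902))
disc T [477.68912545  51.12667444  36.7277887 ]
rim S 113.97999999999999 221 [ 499.3 -250.4   77.2] (165, 166, 64, 56)
rim T 120.53999999999999 166 [ 510.6 -218.8   51. ] (413, 228, 59, 59)
notch S [[476.3, -216.4], [544.3, -221.2], [479.0, -181.9], [542.7, -255.2]] (np.float64(176.02214017743654), np.float64(68.24067446479904)) rib (np.float64(131.01098404355506), np.float64(97.1374921027593))
notch T [[542.9, -221.1], [475.8, -218.9], [543.0, -257.3], [478.1, -180.0]] (np.float64(-1.896491726959058), np.float64(67.13788198291552)) rib (np.float64(-49.96998563483213), np.float64(100.94627647916302))
block S [[621.7, 183.1], [608.7, 237.9], [656.4, 248.8], [672.6, 194.4]] [639.8 216.1 125. ]
block T [[605.0, 227.7], [653.7, 249.1], [666.7, 193.9], [615.0, 180.8]] [635.1 212.9 125. ]
glassT [[580.50414131 201.44123224  95.        ]]
```

Measurements agree: lid at (478.5,50) with the bar at 56.7°, mouth at (510.5,-218.8) with notches at -3.5°, and lens at (581,201.5) with yaw 13.3°. Next, check reach and pick.

```bash
cat >> h.py <<'E'
def q(deg): 
    c,s_=np.cos(np.radians(deg)),np.sin(np.radians(deg))
    return R.from_matrix(np.array([[c,s_,0],[s_,-c,0],[0,0,-1.]])).as_quat()
LID=np.array([478.5,50.]);LIDA=56.7
MOUTH=np.array([510.5,-218.8]);NA=-3.5
LA=13.3;SHOW=np.array([581,201.5])-100*np.array([np.cos(np.radians(LA)),np.sin(np.radians(LA))])
GZ=45+180   # TCP above lid underside
def p(xy,under): return np.array([*xy,under+GZ])
E
python3 - <<'E'
from h import *
from plant import ctrl
for n,P,a in(("lid",p(LID,0),LIDA),("hover",p(LID,110),LIDA),("s1",p(SHOW,67),LA),("s2",p(SHOW,67),LA+90),("m",p(MOUTH,160),NA),("home",p(MOUTH,104),NA),("half",p(MOUTH,104),NA-45)):
    for k in(-180,0,180):
        j=ctrl.ik(P,q(a+k)); print(n,a+k,None if j is None else np.round(j,2))
st=ctrl.state()
ctrl.move_to(p(LID,110),q(LIDA))
s,t=both()
cv2.imwrite("pics/m2.png",np.hstack([tile(s.im,(345,210),60,400),tile(t.im,(292,288),60,400)]))
print(ctrl.state()["eef_pos"],ctrl.state()["time_s"])
E
```

```text
lid -123.3 None
lid 56.7 [-0.01  0.04  1.78 -0.    1.31  0.57]
lid 236.7 None
hover -123.3 None
hover 56.7 [-0.01 -0.04  1.64 -0.    1.54  0.57]
hover 236.7 None
s1 -166.7 [ 0.24  0.06  1.62 -0.    1.46 -1.56]
s1 13.3 [ 0.24  0.06  1.62 -0.    1.46  1.58]
s1 193.3 [ 0.24  0.06  1.62 -0.    1.46 -1.56]
s2 -76.7 None
s2 103.3 [ 0.24  0.06  1.62 -0.    1.46  0.01]
s2 283.3 None
m -183.5 [-0.51  0.1   1.39 -0.    1.65 -2.02]
m -3.5 [-0.51  0.1   1.39 -0.    1.65  1.12]
m 176.5 [-0.51  0.1   1.39 -0.    1.65 -2.02]
home -183.5 [-0.51  0.13  1.48 -0.    1.54 -2.02]
home -3.5 [-0.51  0.13  1.48 -0.    1.54  1.12]
home 176.5 [-0.51  0.13  1.48 -0.    1.54 -2.02]
half -228.5 [-0.51  0.13  1.48 -0.    1.54 -1.23]
half -48.5 [-0.51  0.13  1.48 -0.    1.54  1.91]
half 131.5 [-0.51  0.13  1.48 -0.    1.54 -1.23]
[478.49242828  50.80866475 335.16880809] 2.3333
```

View pics/m2.png

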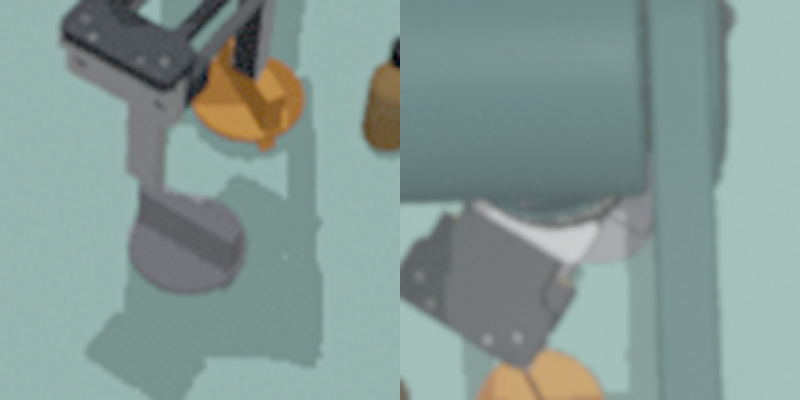

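The fingers straddle the bar with the correct yaw; the lid is at about (187,245) in the left tile. The arm blocks the top view. Pick and show next.

```bash
python3 - <<'E'
from h import *
from plant import ctrl
def log(n):
    s=ctrl.state(); print(n,round(s["time_s"],2),s["eef_pos"].round(1),s["contact_force"].round(1),round(s["opening"],3))
ctrl.move_l(p(LID,1),q(LIDA),120); log("down")
ctrl.move_gripper(0.0,30); log("grip")
ctrl.move_l(p(LID,70),q(LIDA),120); log("lift")
ctrl.move_to(p(SHOW,67),q(LA)); ctrl.sleep(1.3); log("show1")
s,t=both()
ctrl.move_to(p(SHOW,67),q(LA+90)); ctrl.sleep(1.3); log("show2")
s2,t2=both()
cv2.imwrite("pics/m3.png",np.hstack([tile(s.im,(410,235),60,400),tile(s2.im,(410,235),60,400)]))
E
```

```text
down 3.39 [478.9  50.  226.9] [-0.3 -0.1  0.7] 0.999
grip 4.59 [478.5  50.  226. ] [-0.1  0.3  0.5] 0.148
lift 5.32 [478.2  50.  294.2] [-1.   1.2 -0.8] 0.147
show1 7.58 [483.7 178.5 292. ] [ 0.   0.2 -0.7] 0.145
show2 10.38 [483.7 178.5 292. ] [ 0.5 -0.6 -0.7] 0.149
```

View pics/m3.png

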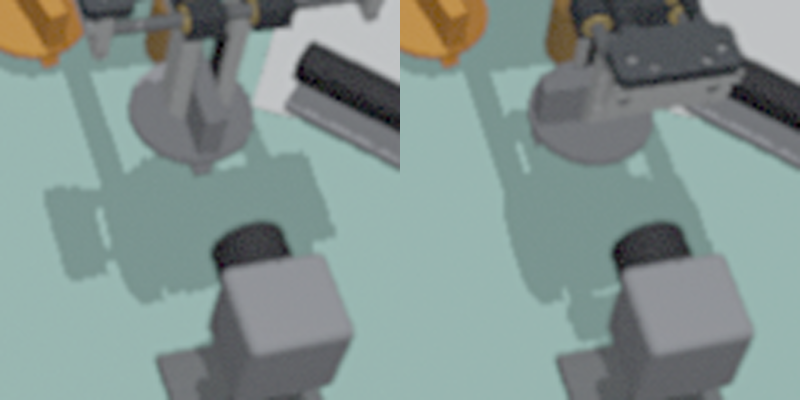

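Both shows look right: in the left tile the bar points at the lens, in the right tile it lies across, with the disc level. Next I'll go above the mouth and check alignment.

```bash
python3 - <<'E'
from h import *
from plant import ctrl
GT=226
ctrl.move_l([*SHOW,150+GT],q(LA+90),120)
ctrl.move_to([*MOUTH,150+GT],q(NA))
ctrl.move_l([*MOUTH,128+GT],q(NA),60); ctrl.sleep(.5)
st=ctrl.state();print(st["time_s"],st["eef_pos"],st["contact_force"])
s,t=both(); cv2.imwrite("pics/s4_raw.png",s.im[:,:,::-1])
c=(207,200)
cv2.imwrite("pics/m4.png",np.hstack([tile(s.im,c,40,400),tile(t.im,(445,255),40,400)]))
# expected points
u=np.array([np.cos(np.radians(NA)),np.sin(np.radians(NA))]);v=np.array([-u[1],u[0]])
for n,z,pts in(("disc",150,[38*u,-38*u,38*v,-38*v]),("bartop",184,[35*u+7*v,35*u-7*v,-35*u+7*v,-35*u-7*v]),("notch",120,[38*u,-38*u]),("lug",131,[34*u,-34*u])):
    P=[[*(MOUTH+x),z] for x in pts]; print(n,((s.proj(P)-c+40)*5).round(0).tolist(),((t.proj(P)-[445,255]+40)*5).round(0).tolist())
E
```

```text
13.8167 [ 510.49162432 -218.8427888   354.15807347] [ 0.24093585 -0.38248029 -0.72610346]
disc [[139.0, 230.0], [186.0, 73.0], [262.0, 158.0], [65.0, 142.0]] [[204.0, 85.0], [213.0, 308.0], [95.0, 194.0], [322.0, 198.0]]
bartop [[144.0, 166.0], [106.0, 163.0], [188.0, 21.0], [151.0, 18.0]] [[212.0, 73.0], [255.0, 74.0], [221.0, 288.0], [265.0, 289.0]]
notch [[154.0, 279.0], [198.0, 124.0]] [[180.0, 102.0], [189.0, 317.0]]
lug [[151.0, 253.0], [191.0, 113.0]] [[189.0, 107.0], [197.0, 302.0]]
```

View pics/m4.png

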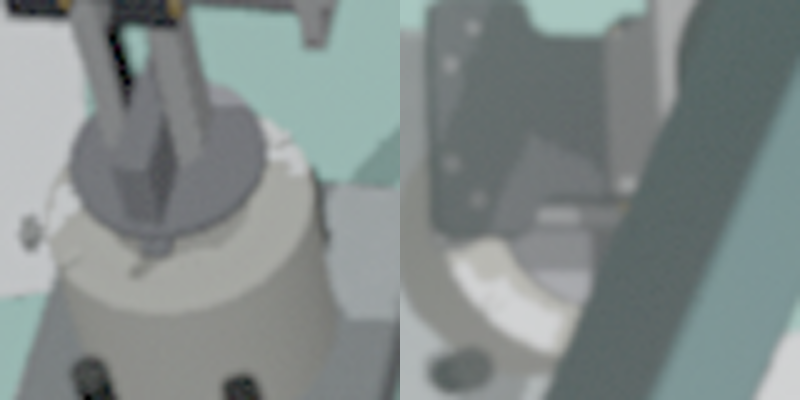

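The lid hovers over the mouth with its lug at (155,245) in line with the notch at about (140,270). The disc edges sit about 4 tile pixels right of expectation, so I'll quantify that from the disc's free edge.

```bash
python3 - <<'E'
from h import *
from plant import ctrl
from scipy.optimize import least_squares
s=Cam(ctrl.read_camera("scene")); g=cv2.cvtColor(s.im,cv2.COLOR_RGB2GRAY)
g=cv2.GaussianBlur(g,(3,3),0).astype(np.float32)
C=np.array([*MOUTH,150.]); pts=[]
for a in np.radians(np.arange(-180,180,6)):
    d=np.array([np.cos(a),np.sin(a),0]); r=np.arange(32,45,.25)
    uv=s.proj(C+r[:,None]*d).astype(np.float32)
    v=cv2.remap(g,uv[:,0].copy(),uv[:,1].copy(),cv2.INTER_LINEAR).ravel()
    gr=np.gradient(v); k=gr.argmax()
    if 3<k<len(r)-4 and gr[k]>1.2: pts.append([np.degrees(a),r[k]])
pts=np.array(pts); print(pts.round(1).tolist())
a=np.radians(pts[:,0])
f=least_squares(lambda o:o[0]*np.cos(a)+o[1]*np.sin(a)+38-pts[:,1],[0,0],loss="soft_l1").x
print("lid offset, R=38 fixed",f,ctrl.state()["time_s"])
E
```

```text
[[-156.0, 43.8], [-120.0, 36.5], [-114.0, 36.0], [-108.0, 36.8], [-102.0, 36.2], [-96.0, 36.2], [-90.0, 37.0], [-84.0, 35.8], [-78.0, 38.0], [-72.0, 37.5], [-66.0, 36.8], [-60.0, 36.8], [-54.0, 37.0], [-48.0, 37.5], [-42.0, 37.2], [-36.0, 39.8], [-30.0, 39.8], [-24.0, 40.5], [-18.0, 41.2], [-12.0, 43.2], [18.0, 43.0], [24.0, 43.0], [30.0, 42.2], [36.0, 42.5], [42.0, 43.2], [48.0, 43.0], [54.0, 42.0], [60.0, 41.5], [66.0, 40.8], [72.0, 41.2], [78.0, 40.0], [84.0, 39.0], [90.0, 39.0], [96.0, 37.5], [102.0, 37.2], [108.0, 37.8], [114.0, 36.2], [120.0, 37.2], [126.0, 37.0], [132.0, 37.2], [138.0, 37.5], [144.0, 38.0], [150.0, 37.5], [156.0, 35.5], [162.0, 37.0], [168.0, 40.5]]
lid offset, R=38 fixed [3.12155467 1.58597675] 13.9667
```

Using the unbiased disc edges, the lid sits about +1 mm in x and +1.2 mm in y off. I'll correct for that and lower with force monitoring.

```bash
python3 - <<'E'
from h import *
from plant import ctrl
GT=226
M=MOUTH+[-0.9,-1.2]
ctrl.move_l([*M,128+GT],q(NA),40)
f0=ctrl.state()["contact_force"]
for u in [122,119,116,113,110,108,106,105,104.5,104,103.5]:
    ctrl.move_l([*M,u+GT],q(NA),40); ctrl.sleep(.1)
    s=ctrl.state(); f=s["contact_force"]-f0; print(u,s["eef_pos"].round(1),f.round(1),s["torque"].round(2))
    if np.linalg.norm(f)>12: break
ctrl.sleep(.3);s=ctrl.state();print(s["time_s"],s["eef_pos"].round(1),(s["contact_force"]-f0).round(1),s["opening"])
s,t=both()
cv2.imwrite("pics/m5.png",np.hstack([tile(s.im,(207,205),40,400),tile(t.im,(445,255),40,400)]))
E
```

```text
122 [ 509.6 -220.   347.8] [-1.1  0.2 -0.1] [0.03 0.15 0.02]
119 [ 509.6 -220.   345. ] [ 0.2  0.5 -1.1] [ 0.05  0.14 -0.01]
116 [ 509.6 -220.   341.9] [-0.5  0.6 -1.5] [ 0.03  0.15 -0.06]
113 [ 509.6 -220.   338.9] [-0.2 -0.6 -1.1] [-0.02  0.17  0.01]
110 [ 509.6 -220.   335.9] [-0.2  0.5 -0.6] [-0.02  0.14 -0.03]
108 [ 509.6 -220.   334. ] [-0.7  1.  -0.5] [-0.02  0.18  0.  ]
106 [ 509.6 -220.   332. ] [-0.3  0.8 -1. ] [0.02 0.18 0.03]
105 [ 509.6 -220.   331. ] [-1.3  0.4 -0.1] [-0.01  0.14  0.02]
104.5 [ 509.6 -220.   330.5] [-0.9 -0.2 -1.4] [-0.02  0.14  0.02]
104 [ 509.6 -220.   330. ] [-0.4  0.1 -0.9] [ 0.02  0.2  -0.03]
103.5 [ 509.5 -220.   330. ] [-1.5  1.9  2.2] [ 0.16  0.4  -0.01]
18.4167 [ 509.6 -220.   330. ] [-2.   1.1  4.3] 0.14882250649484238
```

View pics/m5.png

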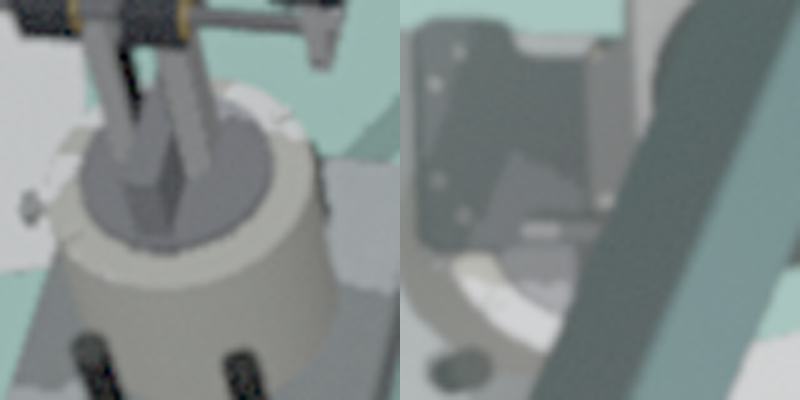

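The lid is home: contact came exactly at 330 mm, and the disc lies flat on the rim (edge at (175,240) in the left tile). Now twist clockwise in small monitored steps.

```bash
python3 - <<'E'
from h import *
from plant import ctrl
GT=226; o=np.array([0.9,1.2])
for d in (9,18,27,36,42,45):
    c,s_=np.cos(np.radians(-d)),np.sin(np.radians(-d)); M=MOUTH-np.array([[c,-s_],[s_,c]])@o
    ctrl.move_l([*M,103.7+GT],q(NA-d),15); ctrl.sleep(.1)
    s=ctrl.state(); X=R.from_quat(s["eef_rot"]).as_matrix()[:,0]
    print(d,round(s["time_s"],2),s["eef_pos"].round(1),s["contact_force"].round(1),s["torque"].round(2),np.degrees(np.arctan2(X[1],X[0])).round(1))
ctrl.sleep(.5); s=ctrl.state();print(s["contact_force"].round(1),s["torque"].round(2),s["opening"])
s,t=both(); c=(207,205); cv2.imwrite("pics/s6_raw.png",s.im[:,:,::-1])
cv2.imwrite("pics/m6.png",tile(s.im,c,40,600))
ha=np.radians(NA-45);u=np.array([np.cos(ha),np.sin(ha)]);v=np.array([-u[1],u[0]])
for n,z,pts in(("rib",124,[47*u,-47*u]),("bartop",160,[35*u+7*v,35*u-7*v,-35*u+7*v,-35*u-7*v]),("barfoot",126,[35*u+7*v,35*u-7*v])):
    print(n,((s.proj([[*(MOUTH+x),z] for x in pts])-c+40)*7.5).round(0).tolist())
E
```

```text
9 18.93 [ 509.7 -220.   330. ] [ 0.9 -1.6  2.9] [-0.08  0.14 -0.05] -12.4
18 19.33 [ 509.4 -219.8  330. ] [ 0.5 -0.3  3.9] [-0.14  0.16 -0.03] -21.4
27 19.74 [ 509.2 -219.5  330. ] [0.1 0.1 4.9] [-0.05  0.17 -0.04] -30.4
36 20.15 [ 509.1 -219.3  330. ] [-0.6 -1.2  5. ] [-0.04  0.16 -0.06] -39.3
42 20.51 [ 509.  -219.1  330. ] [ 0.2 -0.9  6. ] [-0.06  0.18 -0.13] -45.3
45 20.86 [ 509.  -219.1  330. ] [-0.1 -2.   5.3] [-0.12  0.23 -0.07] -48.3
[-0.2 -0.8  5.7] [-0.04  0.21 -0.14] 0.14638899739974712
rib [[104.0, 345.0], [415.0, 162.0]]
bartop [[131.0, 249.0], [102.0, 214.0], [371.0, 110.0], [341.0, 77.0]]
barfoot [[157.0, 333.0], [129.0, 299.0]]
```

View pics/m6.png

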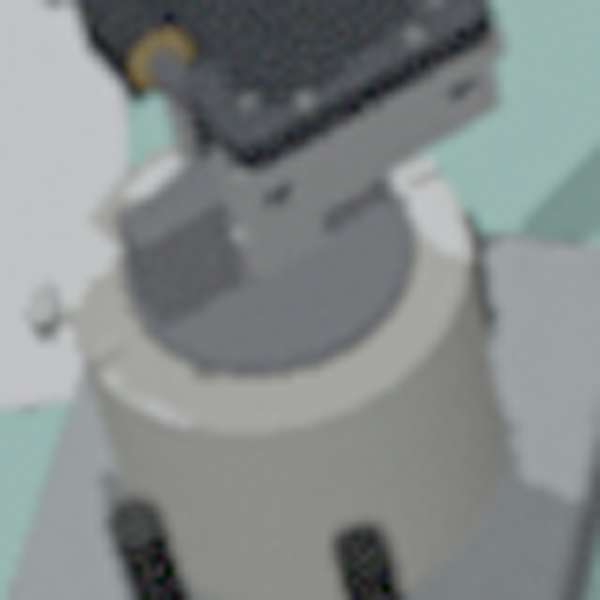

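The lid is half turned, flat on the rim, with ribs visible near (105,352) and (425,177). The bar's near end looks roughly aligned with the left rib, so I'll do one overlay close-up to confirm the angle.

```bash
python3 - <<'E'
from h import *
from plant import ctrl
s=Cam(ctrl.read_camera("scene")); c=np.array((203,208)); h=30; k=10
I=tile(s.im,c,h,600,1.6); I=cv2.normalize(I,None,0,255,cv2.NORM_MINMAX)
ha=np.radians(NA-45);u=np.array([np.cos(ha),np.sin(ha)]);v=np.array([-u[1],u[0]])
def P(x,z): return tuple(((s.proj([[*(MOUTH+x),z]])[0]-c+h+.5)*k).astype(int).tolist())
for a,b,z,col in((44*u,51*u,124,(0,0,255)),(-44*u,-51*u,124,(0,0,255)),(35*u+7*v,-35*u+7*v,160,(0,255,0)),(35*u+7*v,-35*u+7*v,126,(255,255,0)),(35*u-7*v,35*u+7*v,160,(0,255,0))):
    cv2.line(I,P(a,z),P(b,z),col,1)
cv2.imwrite("pics/m7.png",I)
E
```

```text
(no output)
```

View pics/m7.png

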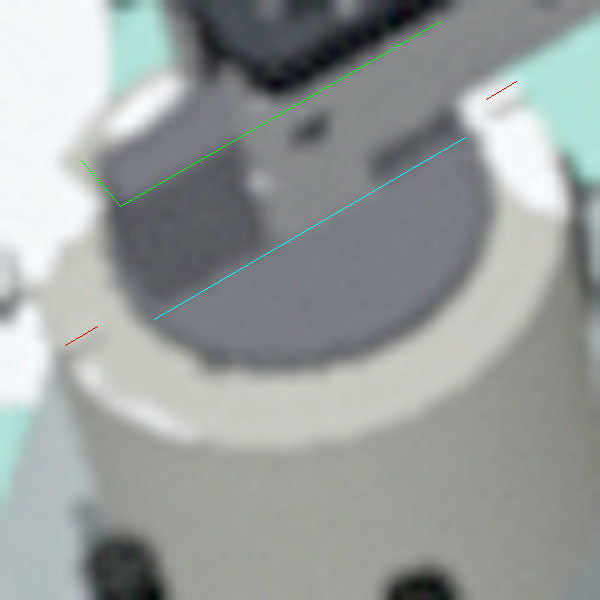

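The bar edges follow the expected lines and the ribs lie within about 2° of the expected direction. I'm handing in.

```bash
python3 - <<'E'
from plant import ctrl
s=ctrl.state();print(s["time_s"],s["eef_pos"],s["contact_force"],s["opening"],abs(s["joint_velocities"]).max())
print(ctrl.close_job())
E
```

```text
21.5083 [ 508.98679675 -219.09644201  329.98111307] [0.10997414 0.49527354 5.18709663] 0.14747107850005034 0.0022468043374994457
the job is handed in; nothing more can be done
None
```

The job is handed in, at 21.5 s of the 58 s allowed. It reports no verdict, so what follows is from my own checks.

- **Pick and show:** I gripped the bayonet lid by its bar with 30 N. I held it about 100 mm in front of the lens at lens height, bar at the lens and then across the view, still for about 1.3 s each. The pictures showed both holds as intended.
- **Insertion:** The lid went down through the notches without resistance. It touched the rim at exactly the expected height, 104 mm under the lid, which is home.
- **Twist:** I turned it 45° clockwise. The yaw reads -48.3° against the ribs' measured -48.5°. The wrist moment about the vertical stayed at or below 0.14 N m, with no sign of the lock spring, though I could not read the click joint directly.
- **At hand-in:** The lid was still gripped (opening 0.147, matching the 14 mm bar) and at rest, with about 5 N of push onto the rim.
- **Disagreements:** At the hover the scene camera put the lid about 1 mm in x and 1.2 mm in y off the mouth, and I corrected for it. In the last overlay the ribs appeared about 1 pixel (2 mm) from where I predicted, and about 2° in direction. That is within the calibration error and the 0.15 rad limit. The arm hid most of the top view at the canister, so the last checks rest on the scene camera.
- **Bystanders:** I met no unexpected contact on the way, but I did not measure their positions again at the end.

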